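# Roll the parts case to the end stop and lift it onto the bench mat

## Robot

A 6-joint arm with a two-finger parallel gripper is mounted at the origin on the work surface. World frame = base frame: x ahead of the robot, y to its left, z up, the work surface at z = 0. Lengths are in m, angles in rad, forces in N, time in s.
With the tool pointing down it reaches from about 0.3 to 0.875 m from the base axis. Payload 6.4 kg.
Tool frame: the origin (TCP) lies midway between the tips of the shut fingers; the grasp point (between the pads) lies 19 mm behind it; z points along the fingers, y is the line along which they close (so a half turn about z gives the same grasp; the last joint's range is limited). The gripper opens to 85 mm and grips with 20 to 120 N. Pads are 22 mm wide; open, the fingers measure 114 mm over their backs; the gripper's body (76 mm by 85 mm) begins 54 mm behind the grasp point. The pads swing forward as they close: fully open they stand 13 mm farther back than shut.
Start: joints at [-1.373, 0.181, 1.607, -0, 1.354, -0.206], TCP at [0.226, -0.529, 0.231] pointing down, gripper open.
Joint ranges: [-2.99, 2.99], [-0.89, 2.07], [0.3, 2.58], [-1.14, 4.28], [0, 2.63], [-3.12, 3.12]. Speed limits (rad/s): [2.57, 2.57, 3.01, 3.14, 3.14, 3.14].

## Interface

Orientations are given as a unit quaternion [w, x, y, z].
In Python, from bench import status, camera, ctrl gives the robot as it stands. The module is installed in compiled form; this text tells all that it offers.
- The arm moves only by the shell command python3 -m handwheel 'ROWS'. ROWS is JSON, a list that holds one entry, the list of rows, each a list of 7 numbers: the opening, from -1 (shut) to 1 (fully open), then the shift along the tool's x, y, z in cm, then the turn, a rotation vector about the tool's x, y, z in degrees. A call has 1 to 10 rows; each row is the pose to reach, as a shift and turn from the pose commanded when the call began, along the tool's axes at that moment; what a row does not reach only later rows make up. A row lasts 1/8 s, in which the tool goes at most 62.5 mm and 10.7 degrees, less where a joint would pass 70% of its speed; a pose out of reach is approached as far as the arm can. A call with a gripper value outside its range is refused whole. The fingers move at their own pace and stop on an object; the grip force is fixed at half the most. Time passes only in rows, so rows that repeat a pose let the fingers close. It gives the time, the measured TCP pose, the force, the opening and the grip force at its end, in the units of the state.
- status.get_obs(): the state, without advancing time (a new reading comes with each control period).
- camera(name): name is "scene" or "top" or "wrist"; returns a dict with "frame" (384x512x3 uint8, blue, green, red), "depth" (384x512 float32, m along the optical axis (not along the pixel's ray), 0 where there is no reading), "fx", "fy", "cx", "cy" (pixels), "extrinsics" (4x4, takes a point from camera to world coordinates); the wrist camera has in their place "hand_eye" (4x4, takes a point from camera to tool coordinates, whose origin is the TCP and whose axes are the flange's). Camera axes: x right, y down, z forward; pixel columns grow to the right and rows downward; lengths in m; the calibration is good to about 2 mm. A picture is of the moment at which its call begins: read the wrist's pose just before it.
- ctrl.hand_in(): hands the job in; it is judged then, once.
The state is a dict: "time_s": time; "q": joint angles; "dq": joint speeds; "joint_efforts": joint torques, N m; "eef_pos": TCP position; "eef_rot": TCP orientation; "wrist_force": force on the tool from outside, world axes, zero at the start; "torque": the same for the moment, N m; "opening": opening from 0.0 (shut) to 1.0 (fully open); "grasp_force": force on a finger pad.
Only numpy, scipy, OpenCV 4.12 (cv2) and the standard library are available. Lean on these libraries where they do the work, as an engineer would, in place of code of your own. Each camera call takes 0.05 s, during which the arm holds its last target. There are 200 camera calls.

## Task

At this repair bench a small parts case is waiting on the roller track. Roll it along the rollers until it is up against the end stop, keeping it down on the rollers until it gets there; then lift it off upright by its handle, carry it past the stop to the bench mat, and set it down (do not drop it) in the middle of the mat, square to the mat's edges. Let go, and leave the other, identical case on the bench alone.

Things in the scene. Friction and masses are not known exactly. Their poses are not given: they have to be found in the camera images.
- case_mid (a point): Middle of the parts case on the rollers, 56 mm above its underside. Pale grey box, 130 mm (x, across the track) by 110 (y, along it) by 70 high, 0.35 to 0.65 kg. Its handle on top is a bar 20 mm wide (x), 84 long (y) and 20 high, centred 46 mm above this point, on two end posts; the gap under the bar is 22 mm high. z is up.
- track: Fixed track of 12 free rollers between side rails. Origin on the bench under its centre; y runs along it to the end stop, x across. Roller tops 60 mm up, y = -210 to 183 mm. Rails stand 12 mm above them, 144 mm apart. End stop: 8 mm plate, inner face at y = 200 mm (case middle then at 145), top 30 mm above the rollers. Rolling takes under 1 N.
- mat: The bench mat: a dark rubber slab fixed flat on the bench, beyond the stop end of the track, 200 mm (x) by 180 mm (y) and 4 mm thick. Origin at the centre of its underside, at bench height; z up.
- spare_mid (a point): Another case just like the first, standing on the bench (not on the rollers) off the end of the track away from the stop; not to be moved. This point is its middle, 56 mm above its underside.
There are look-alikes about, which are no part of the job. What is shaped like the part that bears case_mid but brown or yellow is not meant.

How it is judged:
On the way, in this order (a step that is already met when the one before it is completed fails the run):
1. the case is up against the end stop (within 10 mm), still down on the rollers (y of case_mid in the frame of track between 0.135 and 0.155 m and x of case_mid in the frame of track between -0.02 and 0.02 m and z of case_mid in the frame of track below 0.128 m), for 0.2 s.
2. the case is lifted off the rollers, at least 25 mm up (z of case_mid in the frame of track above 0.141 m), for 0.1 s.
3. the case is brought down onto the mat (within 15 mm of standing on it) while still held (z of case_mid in the frame of mat below 0.075 m and horizontal distance between case_mid and mat below 0.04 m and contact force between the fingers and case above 0.5 N), for 0.05 s.
At the end, for the whole second after the job is handed in: The case stands upright and at rest on the mat, its middle within 25 mm of the mat's middle, its sides within 15 degrees of parallel to the mat's edges (either way round or a quarter turn), let go (horizontal distance between case_mid and mat below 0.025 m and z of case_mid in the frame of mat below 0.064 m and angle between case_mid's own z axis and vertical below 0.1 rad and linear speed of case below 0.02 m/s and (angle between the y axis of case_mid and the y axis of mat, either way round below 0.26 rad or angle between the y axis of case_mid and the x axis of mat, either way round below 0.26 rad)); the robot touches nothing.
It fails at once if the case is lifted more than 15 mm off the rollers over the track, more than 60 mm short of the stop (z of case_mid in the frame of track above 0.131 m and y of case_mid in the frame of track below 0.085 m and x of case_mid in the frame of track between -0.12 and 0.12 m).
It fails at once if the case is tipped more than 25 degrees (angle between case_mid's own z axis and vertical above 0.44 rad).
It fails at once if the other case is moved more than 20 mm (distance of spare_mid from where it was at the start of the episode above 0.02 m).
It also fails if it takes over 42 s, if anything falls off the work surface, if the arm or the gripper's body presses on something with over 40 N, if the wrist force passes 120 N, or if a joint passes its speed limit or range.

## Working session

There is one attempt and no reset: what is moved stays moved. The work goes in short steps, Python scripts to look and compute and a shell command to move; the robot and the scene stay as the last step left them, time stands still between calls to the robot, and variables do not carry over. Pictures are saved under pics/ and viewed, at most 10 in all, crops included, and the job is handed in when it is done.

```bash
mkdir -p pics; python3 - <<'E'
from bench import status,camera
import cv2,numpy as np
o=status.get_obs();print(o['time_s'],o['eef_pos'],o['eef_rot'],o['opening'],o['q'])
for n in('scene','top'):
    c=camera(n);cv2.imwrite(f'pics/{n}0.png',c['frame']);np.savez(f'{n}0.npz',**c)
    print(n,c['fx'],c['cx'],c['cy'],np.round(c['extrinsics'],3).tolist())
E
```

```text
0.0 [ 0.22585125 -0.52817152  0.23039695] [-8.76439399e-04  9.79680544e-01  2.00562368e-01  2.81741554e-06] 1.0004019692277475 [-1.37325302e+00  1.81497238e-01  1.60803251e+00 -2.10745224e-06
  1.35381579e+00 -2.06320231e-01]
scene 418.36790037449083 260.33968112468534 192.62462888015003 [[-0.753, 0.458, -0.473, 1.165], [0.658, 0.533, -0.532, 0.729], [0.008, -0.712, -0.702, 1.207], [0.0, 0.0, 0.0, 1.0]]
top 478.12464373425627 253.6927269521143 195.66079867415945 [[-0.027, -0.997, 0.067, 0.314], [-0.999, 0.029, 0.021, -0.118], [-0.023, -0.066, -0.998, 1.696], [0.0, 0.0, 0.0, 1.0]]
```

View pics/top0.png

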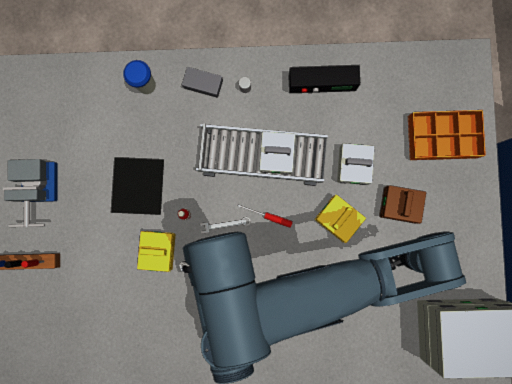

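View pics/scene0.png

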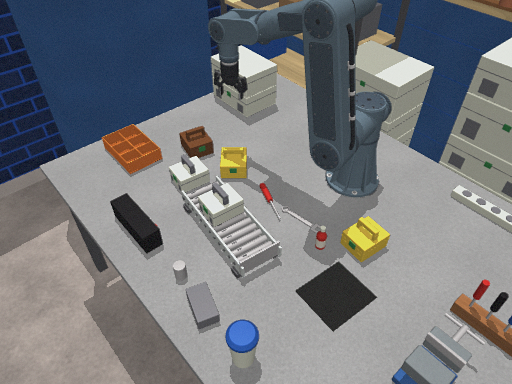

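The top view shows the track at pixels (197..327, 125..182), with the stop on the left. The case is at (277,151), the spare at (357,163) and the mat at (137,186). The yellow and brown boxes are look-alikes.

```bash
cat > h.py <<'E'
import numpy as np,cv2
def cloud(c,E=None):
    E=c['extrinsics'] if E is None else E
    v,u=np.mgrid[:384,:512];d=c['depth']
    p=np.stack([(u-c['cx'])/c['fx']*d,(v-c['cy'])/c['fy']*d,d,np.ones_like(d)],-1)
    return (p@np.asarray(E).T)[...,:3]
def rect(P):
    (c,s,a)=cv2.minAreaRect((P[:,:2]*1000).astype(np.float32));return np.round(c,1),np.round(s,1),round(a,1),len(P)
def rect_z(c,m,z):  # rays through mask pixels onto plane z
    E=np.asarray(c['extrinsics']);v,u=np.nonzero(m)
    r=np.stack([(u-c['cx'])/c['fx'],(v-c['cy'])/c['fy'],np.ones(len(u))],-1)@E[:3,:3].T
    return E[:3,3]+r*((z-E[2,3])/r[:,2])[:,None]
def big(m,u,v):
    n,l=cv2.connectedComponents(m.astype(np.uint8));return l==l[v,u]
E
python3 - <<'E'
from h import *
c=np.load('top0.npz');P=cloud(c);f=c['frame'].astype(int);z=P[...,2]
mat=big((f.max(2)<45),137,186);print('mat',rect(rect_z(c,mat,.004)),np.median(z[mat]))
R=np.zeros((384,512),bool);R[115:190,190:335]=1
br=(f.min(2)>150)
for n,lo,hi,z0 in(('body',.115,.142,.13),('handle',.155,.19,.172),('stop',.08,.1,.09)):
    m=R&(z>lo)&(z<hi);print(n,rect(rect_z(c,m,z0)),np.median(z[m]))
tr=R&(z>.05)&(z<.1);print('track',rect(rect_z(c,tr,.07)))
m=R&(z>.08)&(z<.1);m[:,210:]=0;print('stop left',rect(rect_z(c,m,.09)))
S=np.zeros_like(R);S[135:190,335:380]=1
for lo,hi in((.055,.085),(.095,.13)):
    m=S&(z>lo)&(z<hi);print('spare',rect(P[m]))
E
```

```text
mat (array([475.9, 332.7]), array([176.8, 196.9]), 85.9, 2684) 0.004231955605661475
body (array([ 562.2, -165.1]), array([109.7, 133.2]), 84.3, 1129) 0.12923960328202133
handle (array([ 562.1, -166.2]), array([81.5, 22.6]), 84.1, 174) 0.17110196836089198
stop (array([ 572.2, -109. ]), array([406.7, 161.4]), 83.4, 158) 0.08877411522720347
track (array([ 570.1, -113. ]), array([439.5, 167.5]), 82.6, 3126)
stop left (array([594.2,  86.9]), array([161.8,  27. ]), 1.3, 129)
spare (array([ 526.4, -438.4]), array([111.8, 134.1]), 83.5, 1071)
spare (array([ 525.3, -436.9]), array([81.2, 21.7]), 84.0, 165)
```

```bash
python3 -c "
import cv2;a=cv2.imread('pics/top0.png')[110:200,185:385];cv2.imwrite('pics/crop0.png',cv2.resize(a,None,fx=4,fy=4,interpolation=cv2.INTER_CUBIC))"
```

```text
(no output)
```

View pics/crop0.png

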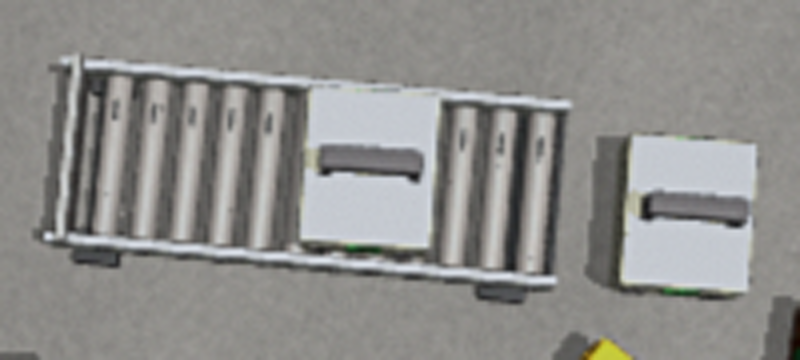

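```bash
cat >> h.py <<'E'
from scipy.spatial.transform import Rotation as Ro
def go(o,target,yaw_y):  # shift (cm, tool axes) and turn (deg) so that tool y lies along yaw_y (deg), mod 180, tool down
    w,x,y,z=o['eef_rot'];R=Ro.from_quat([x,y,z,w])
    a=np.radians(yaw_y);yy=np.array([np.cos(a),np.sin(a),0]);zz=np.array([0,0,-1.]);
    best=min((Ro.from_matrix(np.stack([np.cross(s*yy,zz),s*yy,zz],1)) for s in(1,-1)),key=lambda T:(R.inv()*T).magnitude())
    return np.round(R.inv().apply(np.array(target)-o['eef_pos'])*100,2),np.round((R.inv()*best).as_rotvec(degrees=True),1)
E
python3 - <<'E'
from h import *
from bench import status
c=np.load('top0.npz');m=np.zeros((384,512),bool)
for u,v in((204,125),(201,169),(202,147)):
    m[:]=0;m[v,u]=1;print(u,v,rect_z(c,m,.09))
print(go(status.get_obs(),[.562,-.166,.27],-6.3))
E
```

```text
204 125 [[0.6681934 0.0786427 0.09     ]]
201 169 [[0.51760034 0.09186801 0.09      ]]
202 147 [[0.59272203 0.08697897 0.09      ]]
(array([ 45.15, -20.11,  -3.91]), array([ -0.1,  -0.1, -60.6]))
```

```bash
python3 -m handwheel '[[[1,5,-2,-4,0,0,-8],[1,45.15,-20.1,-3.9,0,0,-60.6],[1,45.15,-20.1,-3.9,0,0,-60.6],[1,45.15,-20.1,-3.9,0,0,-60.6],[1,45.15,-20.1,-3.9,0,0,-60.6],[1,45.15,-20.1,-3.9,0,0,-60.6],[1,45.15,-20.1,-3.9,0,0,-60.6],[1,45.15,-20.1,-3.9,0,0,-60.6],[1,45.15,-20.1,-3.9,0,0,-60.6],[1,45.15,-20.1,-3.9,0,0,-60.6]]]'
python3 - <<'E'
from h import *
from bench import status,camera
o=status.get_obs();c=camera('wrist');cv2.imwrite('pics/w1.png',c['frame'])
print(o['time_s'],o['eef_pos'],np.abs(o['dq']).max(),go(o,[.562,-.166,.144],-6.3))
w,x,y,z=o['eef_rot'];T=np.eye(4);T[:3,:3]=Ro.from_quat([x,y,z,w]).as_matrix();T[:3,3]=o['eef_pos']
P=cloud(c,T@np.asarray(c['hand_eye']));z=P[...,2];np.savez('w1.npz',P=P,f=c['frame'])
near=np.hypot(P[...,0]-.562,P[...,1]+.166)<.1
for lo,hi in((.155,.185),(.12,.14)):
    m=near&(z>lo)&(z<hi);print(rect(P[m]),np.median(z[m]))
E
```

```text
time_s: 1.35
eef_pos: [0.562, -0.1661, 0.2696]
eef_rot: [-0.001, 0.744, 0.668, -0.0]
wrist_force: [-0.2, 0.0, 0.7]
opening: 0.999
grasp_force: 0.0
1.35 [ 0.56197259 -0.16608405  0.26963423] 0.038694262784111914 (array([1.000e-02, 2.000e-02, 1.256e+01]), array([-0.1, -0. ,  0.1]))
(array([ 564.8, -167.4]), array([82.9, 20. ]), 84.3, 2273) 0.17134252194946048
(array([ 564.8, -167.5]), array([109.1, 130.2]), 84.1, 12355) 0.1295972970383416
```

View pics/w1.png

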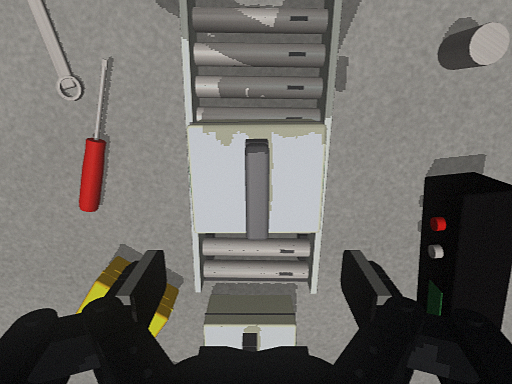

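The wrist view shows the handle at (257,190), aligned between the fingers, and its sizes and height match what was given. Next I descend and grip.

```bash
python3 -m handwheel '[[[1,-0.1,0.25,4,0,0,-0.5],[1,-0.1,0.25,8,0,0,-0.5],[1,-0.1,0.25,11,0,0,-0.5],[1,-0.1,0.25,12.5,0,0,-0.5],[1,-0.1,0.25,12.5,0,0,-0.5],[-1,-0.1,0.25,12.5,0,0,-0.5],[-1,-0.1,0.25,12.5,0,0,-0.5],[-1,-0.1,0.25,12.5,0,0,-0.5],[-1,-0.1,0.25,12.5,0,0,-0.5],[-1,-0.1,0.25,12.5,0,0,-0.5]]]'
python3 - <<'E'
from h import *
from bench import status
o=status.get_obs();print(o['time_s'],o['eef_pos'],go(o,[.587,.027,.144],-5.8))
E
```

```text
time_s: 2.65
eef_pos: [0.5649, -0.1679, 0.1461]
eef_rot: [0.0, 0.742, 0.671, 0.0]
wrist_force: [0.3, -0.2, 5.2]
opening: 0.218
grasp_force: 60.0
2.65 [ 0.56489749 -0.16790371  0.14605345] (array([19.61,  0.25,  0.2 ]), array([0.1, 0. , 0. ]))
```

```bash
python3 -m handwheel '[[[-1,1,0,0,0,0,0],[-1,3.5,0,0,0,0,0],[-1,6.5,0.05,0,0,0,0],[-1,9.5,0.1,0,0,0,0],[-1,12.5,0.1,0,0,0,0],[-1,15,0.15,0,0,0,0],[-1,17,0.15,0,0,0,0],[-1,18,0.2,0,0,0,0],[-1,18.5,0.2,0,0,0,0],[-1,18.5,0.2,0,0,0,0]]]'
python3 - <<'E'
from h import *
from bench import status,camera
o=status.get_obs();c=camera('top');print(o['eef_pos'],o['wrist_force'],o['grasp_force'])
a=c['frame'][110:200,185:385];cv2.imwrite('pics/crop2.png',cv2.resize(a,None,fx=4,fy=4,interpolation=cv2.INTER_CUBIC))
c=camera('scene');P=cloud(c);z=P[...,2]
cv2.imwrite('pics/scene2.png',cv2.resize(c['frame'][150:300,150:320],None,fx=3.5,fy=3.5))
E
```

```text
time_s: 3.9
eef_pos: [0.5861, 0.0163, 0.1461]
eef_rot: [0.001, 0.742, 0.671, 0.001]
wrist_force: [3.8, 1.0, 5.5]
opening: 0.221
grasp_force: 60.1
[0.58606509 0.0162709  0.14606235] [3.79934474 1.00495976 5.5255386 ] 60.13718068599701
```

View pics/scene2.png

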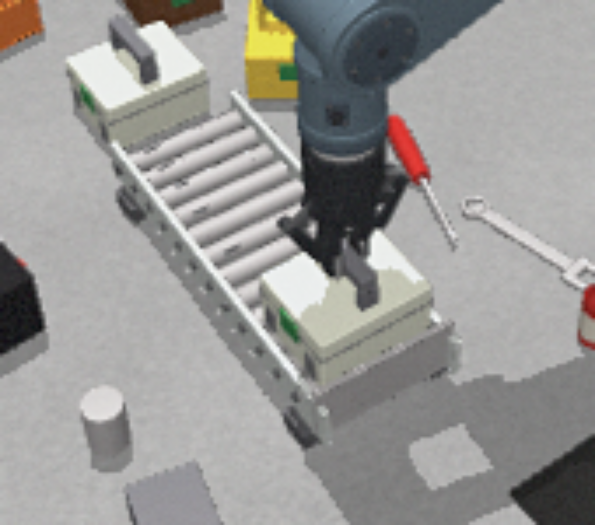

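The case is near the stop with a small gap left. I push on gently and watch the force.

```bash
python3 -m handwheel '[[[-1,0.3,0,0,0,0,0],[-1,0.6,0,0,0,0,0],[-1,0.9,0,0,0,0,0],[-1,0.9,0,0,0,0,0]]]'; python3 -m handwheel '[[[-1,0.2,0,0,0,0,0],[-1,0.3,0,0,0,0,0],[-1,0.3,0,0,0,0,0]]]'
```

```text
time_s: 4.5
eef_pos: [0.587, 0.0247, 0.1461]
eef_rot: [0.001, 0.742, 0.67, 0.001]
wrist_force: [4.5, 0.7, 5.3]
opening: 0.223
grasp_force: 60.2
time_s: 4.88
eef_pos: [0.5872, 0.0272, 0.1461]
eef_rot: [0.001, 0.742, 0.67, 0.0]
wrist_force: [3.7, -1.8, 6.0]
opening: 0.218
grasp_force: 60.2
```

```bash
python3 -m handwheel '[[[-1,0.15,0,0,0,0,0],[-1,0.3,0,0,0,0,0],[-1,0.3,0,0,0,0,0],[-1,0.3,0,0,0,0,0]]]'
```

```text
time_s: 5.38
eef_pos: [0.587, 0.0282, 0.1462]
eef_rot: [0.002, 0.742, 0.67, -0.001]
wrist_force: [0.3, -7.7, 7.7]
opening: 0.222
grasp_force: 60.6
```

Contact with the stop is felt (7.7 N). I back off slightly, lift, and work out the carry.

```bash
python3 -m handwheel '[[[-1,-0.1,0,0,0,0,0],[-1,-0.3,0,-0.5,0,0,0],[-1,-0.4,0,-2,0,0,0],[-1,-0.4,0,-4,0,0,0],[-1,-0.4,0,-6,0,0,0],[-1,-0.4,0,-8,0,0,0],[-1,-0.4,0,-9,0,0,0],[-1,-0.4,0,-9,0,0,0]]]'
python3 - <<'E'
from h import *
from bench import status,camera
o=status.get_obs();print(o['eef_pos'],go(o,[.476,.333,.15],-4.1))
c=camera('scene');P=cloud(c);f=c['frame'].astype(int)
m=big(f.max(2)<45,335,295);print('mat scene',rect(P[m]),rect(rect_z(c,m,.004)))
cv2.imwrite('pics/s3.png',c['frame'])
E
```

```text
time_s: 6.38
eef_pos: [0.5861, 0.0272, 0.2357]
eef_rot: [0.0, 0.742, 0.671, 0.0]
wrist_force: [0.1, 0.2, -6.2]
opening: 0.221
grasp_force: 59.4
[0.58612144 0.02723974 0.23569902] (array([ 29.32, -14.02,   8.57]), array([ 0. , -0. , -1.6]))
mat scene (array([ 262.9, -534.9]), array([2775.6, 2588.1]), 87.7, 193977) (array([ -99.5, -670.6]), array([2878.2, 3922.9]), 50.2, 193977)
```

View pics/s3.png

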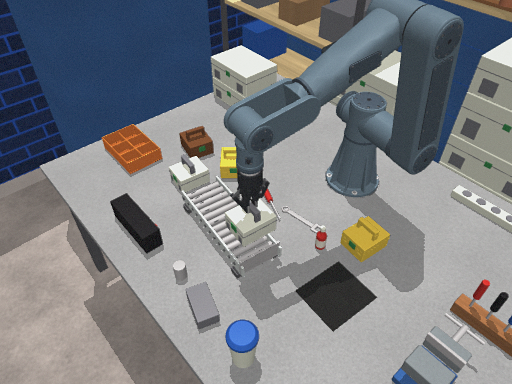

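The case hangs upright, clear of the track, and the mat at (337,295) is free. I carry it across at height.

```bash
python3 -m handwheel '[[[-1,3,-1,0,0,0,0],[-1,7,-3,0,0,0,-0.5],[-1,11,-5,0,0,0,-1],[-1,15,-7,0,0,0,-1.6],[-1,19,-9,0,0,0,-1.6],[-1,23,-11,0,0,0,-1.6],[-1,26,-12.5,0,0,0,-1.6],[-1,28.3,-13.5,0,0,0,-1.6],[-1,29.3,-14,0,0,0,-1.6],[-1,29.3,-14,0,0,0,-1.6]]]'
python3 - <<'E'
from h import *
from bench import status,camera
o=status.get_obs();print(o['eef_pos'],go(o,[.476,.333,.09],-4.1))
c=camera('scene');f=c['frame']
cv2.imwrite('pics/s4.png',cv2.resize(f[190:350,250:410],None,fx=3.5,fy=3.5))
E
```

```text
time_s: 7.68
eef_pos: [0.4758, 0.3326, 0.2344]
eef_rot: [-0.0, 0.732, 0.681, -0.001]
wrist_force: [0.8, -1.0, -5.9]
opening: 0.221
grasp_force: 59.3
[0.47577954 0.33255608 0.23443841] (array([ 0.06,  0.04, 14.44]), array([-0.1,  0.1, -0. ]))
```

View pics/s4.png

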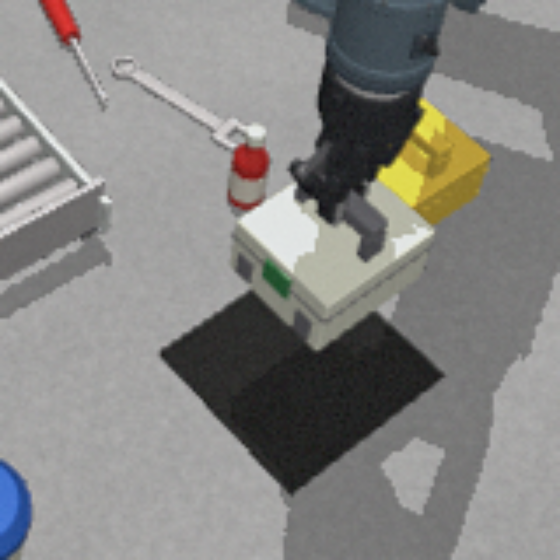

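The case hangs square above the mat, with the bottle and the yellow case clear of it. I lower it.

```bash
python3 -m handwheel '[[[-1,0,0,3,0,0,0],[-1,0,0,7,0,0,0],[-1,0,0,10.5,0,0,0],[-1,0,0,12.5,0,0,0],[-1,0,0,13.3,0,0,0],[-1,0,0,13.8,0,0,0],[-1,0,0,14.1,0,0,0],[-1,0,0,14.1,0,0,0]]]'; python3 -m handwheel '[[[-1,0,0,0.1,0,0,0],[-1,0,0,0.2,0,0,0],[-1,0,0,0.3,0,0,0],[-1,0,0,0.3,0,0,0]]]'
```

```text
time_s: 8.72
eef_pos: [0.4767, 0.3327, 0.0949]
eef_rot: [0.0, 0.732, 0.681, 0.0]
wrist_force: [0.9, -0.6, -5.5]
opening: 0.228
grasp_force: 59.3
time_s: 9.22
eef_pos: [0.4762, 0.3326, 0.0912]
eef_rot: [-0.0, 0.732, 0.681, -0.0]
wrist_force: [-0.3, 0.9, -5.3]
opening: 0.22
grasp_force: 59.3
```

```bash
python3 -m handwheel '[[[-1,0,0,0.1,0,0,0],[-1,0,0,0.2,0,0,0],[-1,0,0,0.3,0,0,0],[-1,0,0,0.3,0,0,0],[-1,0,0,0.3,0,0,0]]]'
```

```text
time_s: 9.85
eef_pos: [0.4767, 0.3324, 0.0902]
eef_rot: [0.0, 0.732, 0.681, 0.0]
wrist_force: [-6.3, -5.1, 10.3]
opening: 0.225
grasp_force: 61.6
```

The case is down on the mat (the wrist force has changed sign). I release and raise the gripper.

```bash
python3 -m handwheel '[[[1,0,0,-0.1,0,0,0],[1,0,0,-0.1,0,0,0],[1,0,0,-0.1,0,0,0],[1,0,0,-0.1,0,0,0],[1,0,0,-2,0,0,0],[1,0,0,-6,0,0,0],[1,0,0,-11,0,0,0],[1,0,0,-16,0,0,0],[1,0,0,-16,0,0,0],[1,0,0,-16,0,0,0]]]'
python3 - <<'E'
from h import *
from bench import status,camera
o=status.get_obs();c=camera('wrist');cv2.imwrite('pics/w5.png',c['frame'])
w,x,y,z=o['eef_rot'];T=np.eye(4);T[:3,:3]=Ro.from_quat([x,y,z,w]).as_matrix();T[:3,3]=o['eef_pos']
P=cloud(c,T@np.asarray(c['hand_eye']));z=P[...,2]
near=np.hypot(P[...,0]-.476,P[...,1]-.333)<.09
for lo,hi in((.1,.13),(.064,.084)):
    m=near&(z>lo)&(z<hi);print(rect(P[m]),np.median(z[m]))
E
```

```text
time_s: 11.1
eef_pos: [0.4762, 0.3326, 0.2489]
eef_rot: [0.0, 0.732, 0.681, 0.0]
wrist_force: [-0.0, -0.2, -0.4]
opening: 0.999
grasp_force: 0.0
(array([476.8, 332.4]), array([82.9, 19.9]), 86.0, 1788) 0.11532582730345436
(array([476.9, 332.2]), array([108.5, 130.3]), 85.8, 10068) 0.07361668859483597
```

View pics/w5.png

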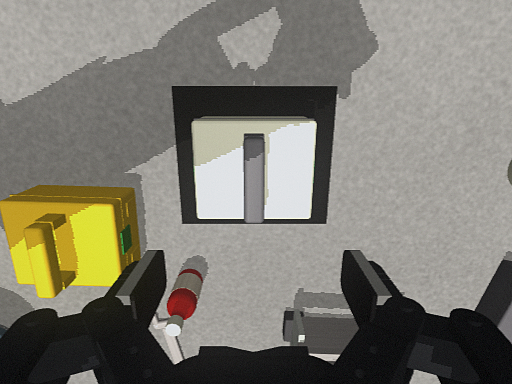

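The case stands at (254,170), square and centred on the mat (within about 1 mm), with its top at the right height. The gripper is clear.

```bash
python3 -c "
from bench import ctrl;print(ctrl.hand_in())"
```

```text
the job is handed in; nothing more can be done
None
```

I rolled the case to the stop, lifted it over and set it down square on the mat, about 1 mm from the middle by the wrist camera; I then released it and handed the job in, with no verdict returned.

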